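# Press the spring clip into the extractor shaft's groove

### The job

Pick up the spring-wire retainer clip by its upright tab and press it sideways, open jaws first, into the groove near the top of the upright gear shaft on the extractor's bearing stand, until the jaws have snapped round the shaft and the clip is fully home; then let go. Feel for the groove: the shaft's exact height is not known, and the clip, which goes on with less than 10 N, is spoiled if it is rammed against the shaft or stand. Leave the other things where they are.

Things in the scene. Friction and masses are not known exactly. Their poses are not given: they have to be found in the camera images.
- stand: round grey bearing stand fixed to the worktop, base 96 mm across, 51 mm high, with an upright steel gear shaft on its axis; origin on the axis at the underside, z up. From the shaft's top down: head 26 mm across, 28 mm high; groove, core 19 mm across, 9 mm high; hub disc 52 mm across, 6 mm thick; 9 mm below the hub's top face the top of a gear 74 mm across, 9 mm thick.
- groove_ref (a point): point on the shaft's axis at the NOMINAL mid-height of the groove, 104.5 mm above the stand's underside. The hub's flat top face is the groove's lower wall, nominally 4.5 mm below this point. Shaft, hub and gear do not move, but together sit up to 15 mm higher or lower than nominal, differently each time and not measured; only the horizontal position is true.
- spring_clip: loose clip, about 70 g, lying flat: C-shaped eye of 6 mm round spring wire, open to the clip's +x, and behind it (-x) an upright black tab. Origin under the eye's centre, z up. Eye 33 mm wide outside; jaw tips 18 mm ahead of the origin, flared to 23 mm apart inside; throat 14 mm wide, 9 mm ahead. Jaws spring open sideways to let the core by (not the head) and snap shut behind it.
- clip_eye (a point): centre of the clip's eye, half-way up the wire, 3 mm above the clip's underside; axes as the clip. On the shaft's axis when home. Pressing it on takes under 10 N of push, from any side; the jaws then squeeze the core with up to 15 N each. Push and squeeze together above 40 N spoil it. Home, it has 0.7 mm play round the core and 3 mm up and down, and stays by itself.
- clip_tab (a point): centre of the clip's upright tab, 42 mm behind the eye's centre, 19 mm above the clip's underside; the tab is 12 mm wide (clip y), 16 mm long (clip x) and 38 mm high, from the underside up. Grip it across its 12 mm width. Axes as the clip.
- carton: small white carton, 63 x 100 x 41 mm, loose bystander; origin under its centre
- marker: marker pen, 12 x 130 x 14 mm, loose bystander; origin under its centre
Things that resemble listed ones, but are neither listed nor needed, are in the scene too. Of the things like the spring_clip, leave any that is turquoise; of the rest the larger one is meant.

How it is judged:
On the way, in this order (a step that is already met when the one before it is completed fails the run):
1. the clip is lifted off the worktop (height (world z) of clip_eye above 0.05 m), for 0.1 s.
2. the clip sits in the groove round the shaft (horizontal distance between clip_eye and groove_ref below 0.004 m and z of clip_eye in the frame of groove_ref between -0.018 and 0.018 m), for 0.2 s.
At the end, for the whole second after the job is handed in: The clip is released and at rest in the groove: the centre of its eye within 4 mm of the shaft's axis horizontally and within 18 mm in height of the nominal groove (which covers the shaft's 15 mm height spread), the clip level within 0.2 rad (all of step 2 and angle between spring_clip's own z axis and vertical below 0.2 rad and linear speed of spring_clip below 0.02 m/s); the robot touches nothing.
It fails at once if the clip is rammed: all its contact forces on the stand and shaft, its own squeeze included, add up to more than 40 N (contact force between spring_clip and stand above 40 N).
It fails at once if the carton is moved by more than 30 mm (distance of carton from where it was at the start of the episode above 0.03 m).
It fails at once if the marker is moved by more than 30 mm (distance of marker from where it was at the start of the episode above 0.03 m).
It also fails if it takes over 61 s, if anything falls off the work surface, if the arm or the gripper's body presses on something with over 40 N, if the wrist force passes 120 N, or if a joint passes its speed limit or range.

### The arm

A 7-joint arm with a two-finger parallel gripper is mounted at the origin on a cart in front of the work surface, level with it; the furniture and walls round the work are solid. World frame = base frame: x ahead of the robot, y to its left, z up, the work surface at z = 0. Lengths are in m, angles in rad, forces in N, time in s.
With the tool pointing down it reaches from about 0.4 to 0.925 m from the base axis. Payload 5.6 kg.
Tool frame: the origin (TCP) lies at the very end of the fingers, on their centre line; the grasp point (between the pads) lies 19 mm behind it; y points along the fingers, z is the direction in which the jaws open and shut, and the axes are right-handed (so a half turn about y gives the same grasp; the last joint's range is limited). The gripper opens to 85 mm and grips with 20 to 120 N. Pads are 22 mm wide; open, the fingers measure 114 mm over their backs; the gripper's body (76 mm by 85 mm) begins 54 mm behind the grasp point. The pads swing forward as they close: fully open they stand 13 mm farther back than shut.
Start: joints at [1.197, 0.468, -0.012, 1.603, 0.006, 1.071, -0.056], TCP at [0.211, -0.615, 0.231] pointing down, gripper open.
Joint ranges: [-2.53, 2.53], [-0.31, 2.02], [-1.57, 1.55], [0.28, 2.44], [-1.29, 4.43], [0.15, 1.84], [-2.92, 2.92]. Speed limits (rad/s): [2.57, 2.57, 3.14, 3.14, 3.14, 3.14, 3.14].

### API

Orientations are given as a rotation vector (axis times angle).
In Python, from rig import get_state, read_camera, camera_params, finish_job, boxes_of gives the robot as it stands.
- The arm moves only by the tool apply_moves, never from a script. Its arguments are lists of equal length, an entry for each row: "linear": the shift along the tool's x, y, z in cm, a list of three; "turn": the turn, a rotation vector about the tool's x, y, z in rad, a list of three; "gripper": the opening, from 0 (shut) to 1 (fully open). A call has 1 to 8 rows; each row is the pose to reach, as a shift and turn from the pose commanded when the call began, along the tool's axes at that moment; what a row does not reach only later rows make up. A row lasts 1/8 s, in which the tool goes at most 62.5 mm and 10.7 degrees, less where a joint would pass 70% of its speed; a pose out of reach is approached as far as the arm can. A call with a gripper value outside its range is refused whole. The fingers move at their own pace and stop on an object; "force" is the grip in N (left out, the last holds). Time passes only in rows, so rows that repeat a pose let the fingers close. It gives the time, the measured TCP pose, the force and the opening at its end, in the units of the state.
- get_state(): the state, without advancing time (a new reading comes with each control period).
- read_camera(name): name is "scene" or "top" or "wrist"; returns the picture (480x640x3 uint8, blue, green, red); there is no depth.
- camera_params(name): a dict with "fovy" (degrees; the focal length in pixels is half the picture's height over the tangent of half this angle, whatever the lens; pixels are square), "cx", "cy" (the principal point, pixels), "R" (3x3) and "t" (3): a world point X has camera coordinates R X + t. Camera axes: x right, y down, z forward; pixel columns grow to the right and rows downward; lengths in m; the calibration is good to about 2 mm. A picture is of the moment at which its call begins: read the wrist's pose just before it. camera_params takes no time and is no camera call; for the wrist camera it gives the pose at the moment of the call.
- finish_job(): hands the job in, once; it reports no verdict.
Trained networks look in the newest picture that a camera, given by its name, has taken for a name from the list of things; names that differ only in an ending like _2 or _b are one class to them, and where a whole thing is asked for, a point or a joint stands for the part that bears it (a point fixed in the world has none). Each returns a list of dicts, best first, with "confidence" (0 to 1); they miss things now and then, are a little off and sometimes report something else, mostly with a low value. They report only what shows in the picture. A call takes as long as a camera call. They do not tell look-alikes from the thing itself.
- boxes_of(camera, target): "location" ([x, y, z] in m, in the coordinates of the camera as it stood for that picture, good to about 4 mm: the middle of the surface that is visible of it).
The state is a dict: "time": time; "joint_pos": joint angles; "joint_vel": joint speeds; "tau": joint torques, N m; "tool_pos": TCP position; "orientation": TCP orientation; "contact_force": force on the tool from outside, world axes, zero at the start; "torque": the same for the moment, N m; "opening": finger opening in m.
Only numpy, scipy, OpenCV 4.12 (cv2) and the standard library are available. Lean on these libraries where they do the work, as an engineer would, in place of code of your own. Each camera call takes 0.05 s, during which the arm holds its last target.

## Working session

There is one attempt and no reset: what is moved stays moved. The work goes in short steps, Python scripts to look and compute and a tool call to move; the robot and the scene stay as the last step left them, time stands still between calls to the robot, and variables do not carry over. Pictures are saved under pics/ and viewed, and the job is handed in when it is done.

Besides the shell and the picture viewer there is one more tool, called after "Emit:" by a JSON object that holds its "method" and its "body", one argument or row to a line. apply_moves: Moves the arm, as the interface text tells. Its arguments: {"type":"object","properties":{"linear":{"type":"array","items":{"type":"array","items":{"type":"number"}}},"turn":{"type":"array","items":{"type":"array","items":{"type":"number"}}},"gripper":{"type":"array","items":{"type":"number"}},"force":{"type":"number"}},"required":["linear","turn","gripper"]}

```bash
mkdir -p pics; ls; cat > h.py <<'E'
import numpy as np, cv2
from rig import get_state, read_camera, camera_params, finish_job, boxes_of
from scipy.spatial.transform import Rotation as Ro
def w(cp,p): return np.array(cp["R"]).T@(np.array(p)-np.array(cp["t"]))
def proj(cp,X):
    f=240/np.tan(np.radians(cp["fovy"])/2); c=np.array(cp["R"])@X+np.array(cp["t"]); return np.array([cp["cx"]+f*c[0]/c[2],cp["cy"]+f*c[1]/c[2]])
def ray(cp,u,v,z):
    f=240/np.tan(np.radians(cp["fovy"])/2); R=np.array(cp["R"]);o=-R.T@np.array(cp["t"]);d=R.T@np.array([(u-cp["cx"])/f,(v-cp["cy"])/f,1]); return o+d*(z-o[2])/d[2]
E
python3 - <<'E'
from h import *
np.set_printoptions(precision=4,suppress=True)
s=get_state();print(s)
for c in ["scene","top","wrist"]:
    cp=camera_params(c); print(c,cp)
    cv2.imwrite(f"pics/{c}0.png",read_camera(c))
    if c!="wrist":
      for t in ["spring_clip","stand","carton","marker","clip_tab"]:
        for b in boxes_of(c,t): print(c,t,round(b["confidence"],2),w(cp,b["location"]))
E
```

```text
pics
{'time': 0.0, 'joint_pos': array([ 1.197 ,  0.4684, -0.0116,  1.6036,  0.0061,  1.0714, -0.0563]), 'joint_vel': array([ 0.0006,  0.002 ,  0.0018, -0.0002, -0.0004,  0.0007,  0.0003]), 'tau': array([ -0.    , -53.2388,   0.0218, -25.1306,   0.0115,   0.0077,
        -0.    ]), 'tool_pos': array([ 0.2109, -0.6143,  0.2303]), 'orientation': array([-0.3414,  2.0442, -2.0407]), 'contact_force': array([ 0.1849,  0.1091, -0.5668]), 'torque': array([-0.0187,  0.0184, -0.0356]), 'opening': 0.08532220302429135}
scene {'fovy': 49.01859482024648, 'cx': 310.1747477114156, 'cy': 241.81727936322577, 'R': array([[ 0.785 , -0.6193,  0.0156],
       [-0.3875, -0.5106, -0.7675],
       [ 0.4833,  0.5965, -0.6408]]), 't': array([-0.4239,  0.2655,  0.6578])}
scene spring_clip 0.79 [0.4644 0.0984 0.0046]
scene spring_clip 0.61 [ 0.47   -0.0938  0.0099]
scene spring_clip 0.59 [0.5125 0.0147 0.0062]
scene stand 0.93 [ 0.4607 -0.2818  0.0473]
scene carton 0.63 [ 0.5956 -0.2235  0.0421]
scene carton 0.47 [0.4612 0.1004 0.0066]
scene marker 0.96 [0.4608 0.2311 0.0096]
scene clip_tab 0.78 [ 0.4717 -0.0941 
[... 254 characters left out ...]

       [ 0.1511,  0.0188, -0.9883]]), 't': array([0.0179, 0.5387, 1.0097])}
top spring_clip 0.79 [0.4783 0.1061 0.004 ]
top spring_clip 0.79 [ 0.4819 -0.0974  0.0062]
top spring_clip 0.54 [0.4966 0.0177 0.0036]
top stand 0.97 [ 0.4694 -0.2612  0.0914]
top carton 0.59 [ 0.6024 -0.2077  0.0409]
top marker 0.57 [0.4616 0.2416 0.0127]
top clip_tab 0.84 [0.4799 0.1022 0.0088]
top clip_tab 0.66 [0.4978 0.0169 0.0051]
top clip_tab 0.64 [ 0.4804 -0.0937  0.0095]
wrist {'fovy': 71.19809085496185, 'cx': 317.6965059382476, 'cy': 239.18406166105655, 'R': array([[ 0.3252, -0.9456, -0.0015],
       [-0.8986, -0.3096,  0.3108],
       [-0.2944, -0.0997, -0.9505]]), 't': array([-0.6497, -0.041 ,  0.3817])}
```

View pics/scene0.png

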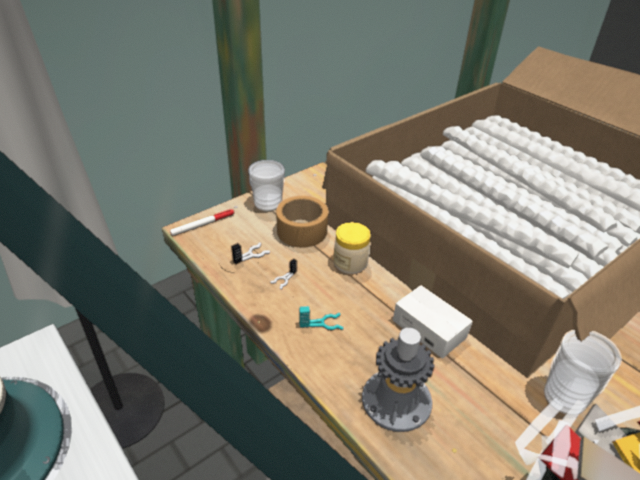

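View pics/top0.png

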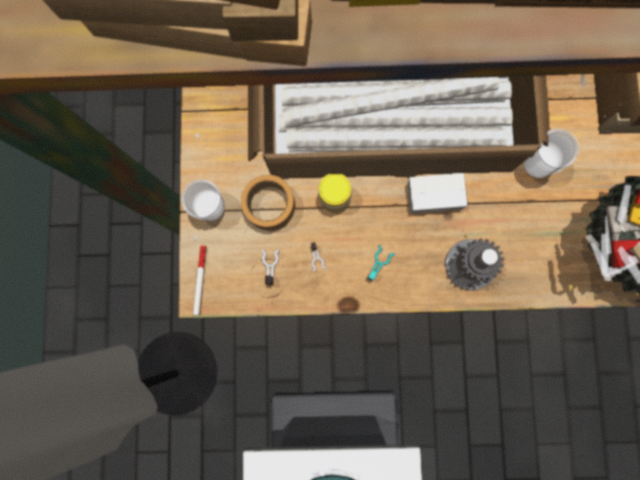

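View pics/wrist0.png

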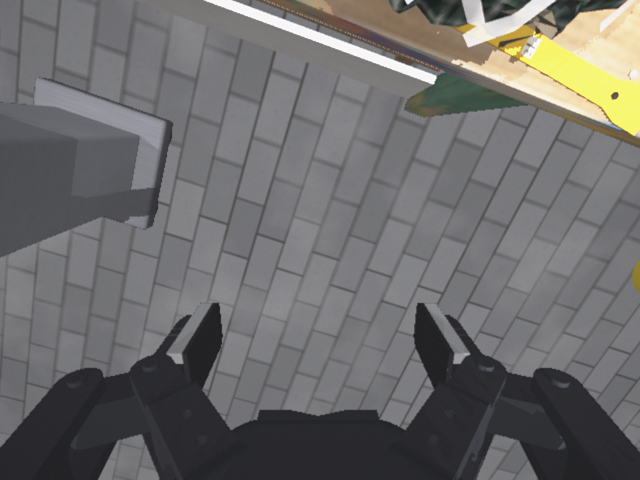

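The larger black-tab clip is at top (268,268), opening away from the robot. The small one is at (315,252), the turquoise one at (378,262), and the stand's head at (488,257). I'll take finer measurements next.

```bash
python3 - <<'E'
from h import *
np.set_printoptions(precision=4,suppress=True)
s=get_state();R=Ro.from_rotvec(s["orientation"]).as_matrix();print(R)
cp=camera_params("wrist");o=-cp["R"].T@cp["t"];print("cam in tool",R.T@(o-s["tool_pos"]),"\n",R.T@cp["R"].T)
t=cv2.imread("pics/top0.png");sc=cv2.imread("pics/scene0.png")
a=cv2.resize(t[230:300,230:340],None,fx=7,fy=7,interpolation=cv2.INTER_CUBIC);cv2.imwrite("pics/a.png",a)
b=cv2.resize(sc[315:435,340:450],None,fx=5,fy=5,interpolation=cv2.INTER_CUBIC);cv2.imwrite("pics/b.png",b)
E
```

```text
[[-0.9458 -0.      0.3247]
 [-0.3247 -0.     -0.9458]
 [ 0.     -1.      0.    ]]
cam in tool [-0.0801 -0.1433  0.0002] 
 [[-0.0005  0.9505  0.3108]
 [ 0.0015 -0.3108  0.9505]
 [ 1.      0.001  -0.0013]]
```

View pics/a.png

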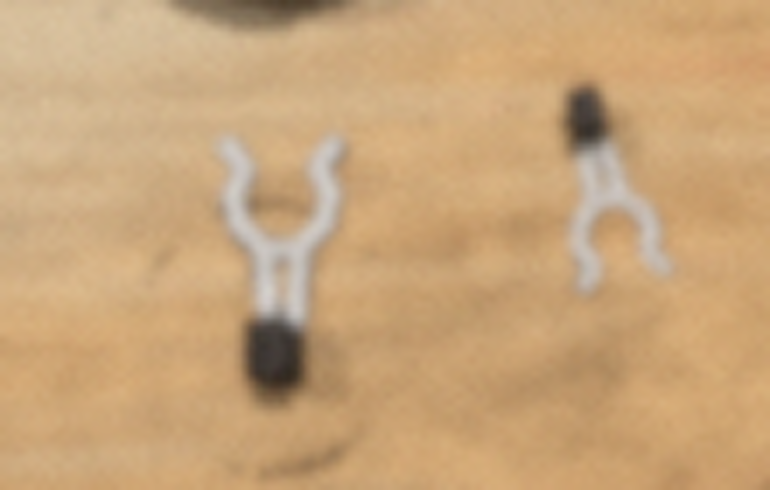

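View pics/b.png

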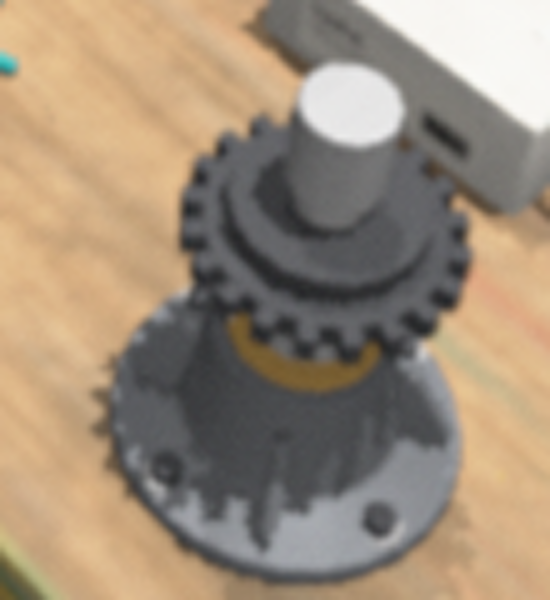

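Emit:
{"method": "apply_moves", "body": {
  "linear": [
    [-3.9,-0.3,-3.2],
    [-7.8,-0.5,-6.4],
    [-11.6,-0.8,-9.6],
    [-15.5,-1,-12.9],
    [-19.4,-1.3,-16.1],
    [-23.3,-1.6,-19.3],
    [-27.1,-1.8,-22.5],
    [-31,-2,-25.7]
  ],
  "turn": [
    [0,0.04,0],
    [0,0.08,0],
    [0,0.12,0],
    [0,0.16,0],
    [0,0.2,0],
    [0,0.25,0],
    [0,0.29,0],
    [0,0.33,0]
  ],
  "gripper": [1,1,1,1,1,1,1,1]
}}

```text
time: 1.65
tool_pos: [0.4216, -0.2697, 0.2517]
orientation: [-0.002, -2.221, 2.222]
contact_force: [0.8, -0.5, -0.6]
opening: 0.0852
```

```bash
python3 - <<'E'
from h import *
np.set_printoptions(precision=4,suppress=True)
s=get_state();print(s["time"],s["tool_pos"],s["joint_pos"])
cp=camera_params("wrist");cv2.imwrite("pics/w1.png",read_camera("wrist"));np.savez("cp1.npz",**cp)
print(cp)
for b in boxes_of("wrist","stand"): print(b["confidence"],w(cp,b["location"]))
a=camera_params("scene");b=camera_params("top")
def tri(obs):
    from scipy.optimize import least_squares
    return least_squares(lambda X:np.concatenate([proj(c,X)-p for c,p in obs]),[0.47,-.26,.13])
r=tri([(a,np.array([410.4,336])),(b,np.array([488,257.5]))]);print(r.x,r.fun)
print(ray(b,270.1,258.6,.003),ray(b,230+275/7,230+345/7,.038))
E
```

```text
1.65 [ 0.4216 -0.2697  0.2517] [ 0.6424  0.2012 -0.1592  1.9326  0.0377  1.0096 -1.1053]
{'fovy': 71.19809085496185, 'cx': 317.6965059382476, 'cy': 239.18406166105655, 'R': array([[-0.0003, -1.    , -0.0011],
       [-0.9505, -0.0001,  0.3106],
       [-0.3106,  0.0011, -0.9505]]), 't': array([-0.2693,  0.354 ,  0.5316])}
0.56 [ 0.4825 -0.266   0.0911]
[ 0.4773 -0.2701  0.1348] [-1.54    0.2637  1.2438 -1.7055]
[0.4972 0.1052 0.003 ] [0.4557 0.1031 0.038 ]
```

View pics/w1.png

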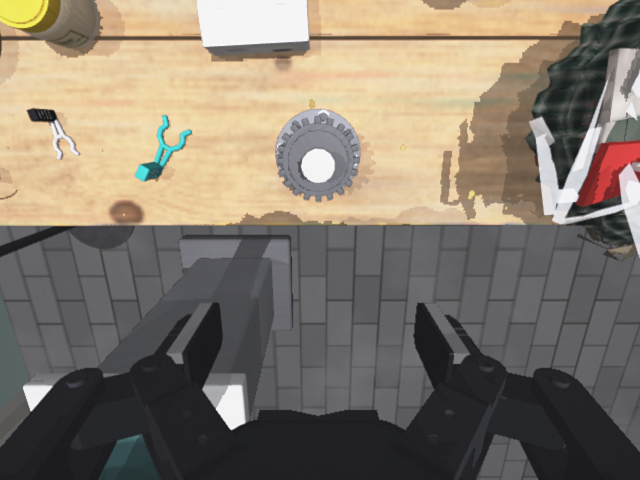

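w1 shows the head top centred at (318,166), with the gear around it. The base lies behind it and no obstacle stands between it and the clip. Next I'll move above the clip.

Emit:
{"method": "apply_moves", "body": {
  "linear": [
    [0,0,-5],
    [0,0,-10],
    [0,1,-15],
    [0,2,-20],
    [0,4,-25],
    [0,5,-30],
    [0,6,-35],
    [0,7,-37.5]
  ],
  "turn": [
    [0,0,0],
    [0,0,0],
    [0,0,0],
    [0,0,0],
    [0,0,0],
    [0,0,0],
    [0,0,0],
    [0,0,0]
  ],
  "gripper": [1,1,1,1,1,1,0.7,0.7]
}}

```text
time: 2.75
tool_pos: [0.4206, 0.1061, 0.1813]
orientation: [-0.003, 2.22, -2.219]
contact_force: [0.5, -0.3, -0.3]
opening: 0.0596
```

```bash
python3 - <<'E'
from h import *
np.set_printoptions(precision=4,suppress=True)
s=get_state();print(s["time"],s["tool_pos"],s["orientation"],s["joint_pos"])
cp=camera_params("wrist");im=read_camera("wrist");cv2.imwrite("pics/w2.png",im);np.savez("cp2.npz",**cp)
for b in boxes_of("wrist","spring_clip")+boxes_of("wrist","clip_tab"): print(b["confidence"],w(cp,b["location"]))
cv2.imwrite("pics/w2c.png",cv2.resize(im[60:260,230:430],None,fx=3,fy=3,interpolation=cv2.INTER_CUBIC))
E
```

```text
2.75 [0.4206 0.1061 0.1813] [-0.0029  2.2199 -2.2185] [ 0.1065  0.2114 -0.4748  2.131   0.1306  0.8252 -2.0152]
0.78 [0.4777 0.109  0.0069]
0.75 [ 0.4735 -0.0886  0.0015]
0.59 [0.5022 0.0236 0.0067]
0.77 [ 0.4721 -0.0879  0.0064]
0.73 [0.5049 0.0235 0.0052]
0.69 [0.4819 0.109  0.0033]
```

View pics/w2.png

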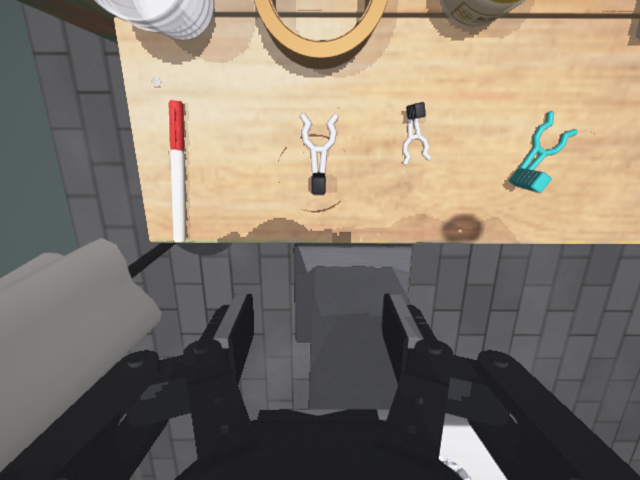

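View pics/w2c.png

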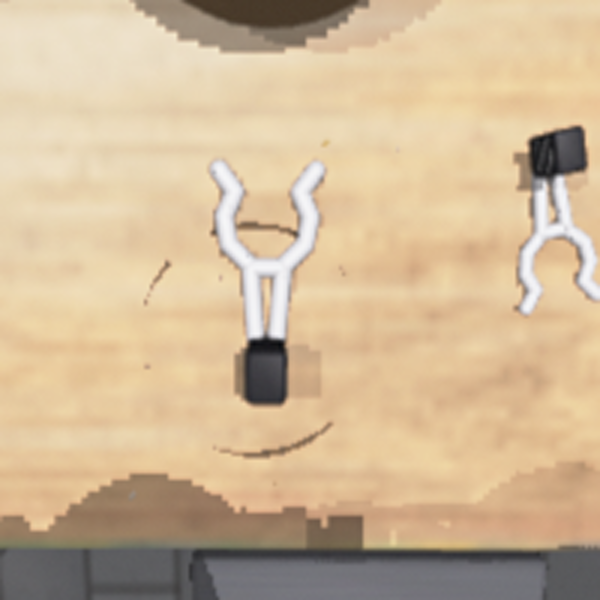

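```bash
python3 - <<'E'
from h import *
np.set_printoptions(precision=4,suppress=True)
cp=dict(np.load("cp2.npz"))
c=lambda u,v:(230+u/3,60+v/3)
print("tips",ray(cp,*c(216,163),.003),ray(cp,*c(321,165),.003))
print("eye sides",ray(cp,*c(216,218),.003),ray(cp,*c(319,218),.003))
print("tab",ray(cp,*c(266,374),.038), "back", ray(cp,*c(266,402),.038))
print("tab base mid", ray(cp,*c(265.5,340),.0))
E
```

```text
tips [0.5137 0.1211 0.003 ] [0.5133 0.0896 0.003 ]
eye sides [0.498  0.1212 0.003 ] [0.4981 0.0898 0.003 ]
tab [0.456  0.1058 0.038 ] back [0.448  0.1058 0.038 ]
tab base mid [0.4609 0.106  0.    ]
```

Emit:
{"method": "apply_moves", "body": {
  "linear": [
    [-1.8,3,0],
    [-3.5,6,0],
    [-3.5,10,0],
    [-3.5,13,0],
    [-3.5,13,0],
    [-3.5,13,0]
  ],
  "turn": [
    [0,0,0],
    [0,0,0],
    [0,0,0],
    [0,0,0],
    [0,0,0],
    [0,0,0]
  ],
  "gripper": [0.5,0.5,0.5,0.5,0.5,0.5]
}}

```text
time: 3.65
tool_pos: [0.4566, 0.1033, 0.0523]
orientation: [0.002, 2.221, -2.221]
contact_force: [-0.1, 1.2, 0.7]
opening: 0.0429
```

```bash
python3 - <<'E'
from h import *
np.set_printoptions(precision=4,suppress=True)
s=get_state();print(s["time"],s["tool_pos"],s["contact_force"],s["joint_pos"])
R=Ro.from_rotvec(s["orientation"]).as_matrix();print(R)
cp=camera_params("wrist");im=read_camera("wrist");cv2.imwrite("pics/w3.png",im);np.savez("cp3.npz",**cp)
E
```

```text
3.65 [0.4566 0.1033 0.0523] [-0.1416  1.2185  0.6645] [ 0.0132  0.4892 -0.366   2.1397  0.322   0.5626 -2.1592]
[[-1.      0.0016 -0.0005]
 [ 0.0005 -0.0002 -1.    ]
 [-0.0016 -1.      0.0002]]
```

View pics/w3.png

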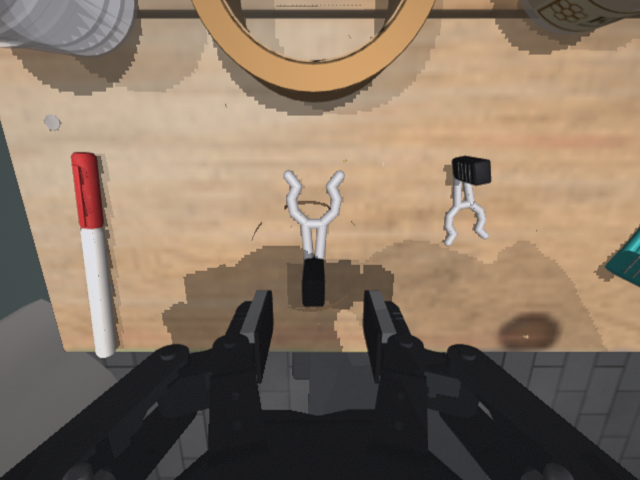

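Emit:
{"method": "apply_moves", "body": {
  "linear": [
    [0,2,-0.2],
    [0,4,-0.2],
    [0,4.7,-0.2],
    [0,4.7,-0.2],
    [0,4.7,-0.2],
    [0,4.7,-0.2],
    [0,4.7,-0.2],
    [0,4.7,-0.2]
  ],
  "turn": [
    [0,0,0],
    [0,0,0],
    [0,0,0],
    [0,0,0],
    [0,0,0],
    [0,0,0],
    [0,0,0],
    [0,0,0]
  ],
  "gripper": [0.4,0.4,0.4,0.4,0,0,0,0],
  "force": 60
}}

```text
time: 4.7
tool_pos: [0.4562, 0.1061, 0.0052]
orientation: [0.001, 2.22, -2.22]
contact_force: [-0.9, 0.3, 6.2]
opening: 0.0112
```

```bash
python3 - <<'E'
from h import *
np.set_printoptions(precision=4,suppress=True)
s=get_state();print(s["time"],s["tool_pos"],s["contact_force"],s["opening"])
cp=camera_params("wrist");im=read_camera("wrist");cv2.imwrite("pics/w4.png",im);np.savez("cp4.npz",**cp)
E
```

```text
4.7 [0.4562 0.1061 0.0052] [-0.8709  0.2817  6.2135] 0.011225633683882238
```

View pics/w4.png

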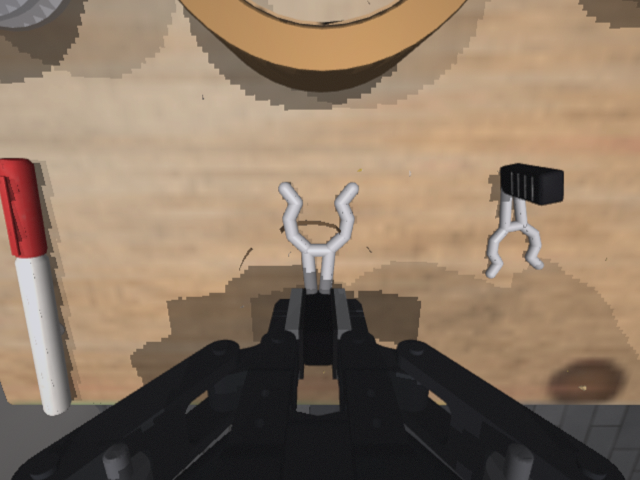

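Emit:
{"method": "apply_moves", "body": {
  "linear": [
    [0,-2,0],
    [0,-6,0],
    [0,-11,0],
    [1,-15,2],
    [2,-18,5],
    [4,-18,10],
    [6,-18,15],
    [7.5,-18,20]
  ],
  "turn": [
    [0,0,0],
    [0,0,0],
    [0,0,0],
    [0,0,0],
    [0,0,0],
    [0,0,0],
    [0,0,0],
    [0,0,0]
  ],
  "gripper": [0,0,0,0,0,0,0,0]
}}

```text
time: 5.75
tool_pos: [0.3797, -0.0955, 0.1848]
orientation: [-0.0, 2.22, -2.221]
contact_force: [0.5, -0.2, -1.0]
opening: 0.0107
```

Emit:
{"method": "apply_moves", "body": {
  "linear": [
    [0,0,5],
    [0,0,9],
    [0,0,13],
    [0,0,16],
    [0,0,17.4],
    [0,0,17.4],
    [0,0,17.4]
  ],
  "turn": [
    [0,0,0],
    [0,0,0],
    [0,0,0],
    [0,0,0],
    [0,0,0],
    [0,0,0],
    [0,0,0]
  ],
  "gripper": [0,0,0,0,0,0,0]
}}

```text
time: 6.62
tool_pos: [0.3809, -0.2667, 0.1842]
orientation: [-0.003, 2.221, -2.22]
contact_force: [0.4, 0.3, -0.2]
opening: 0.011
```

```bash
python3 - <<'E'
from h import *
np.set_printoptions(precision=4,suppress=True)
s=get_state();print(s["time"],s["tool_pos"],s["contact_force"],s["opening"],s["joint_pos"])
cp=camera_params("wrist");im=read_camera("wrist");cv2.imwrite("pics/w5.png",im);np.savez("cp5.npz",tool=s["tool_pos"],ori=s["orientation"],**cp)
cv2.imwrite("pics/s5.png",read_camera("scene")[280:460,300:500].repeat(3,0).repeat(3,1))
E
```

```text
6.625 [ 0.3809 -0.2667  0.1842] [ 0.4252  0.2978 -0.1758] 0.010999099726422434 [ 0.7329  0.233  -0.219   2.0739  0.0667  0.8418 -1.0932]
```

View pics/w5.png

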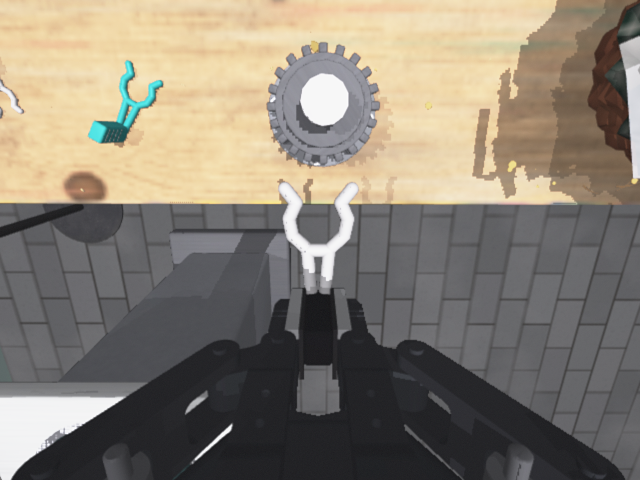

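View pics/s5.png

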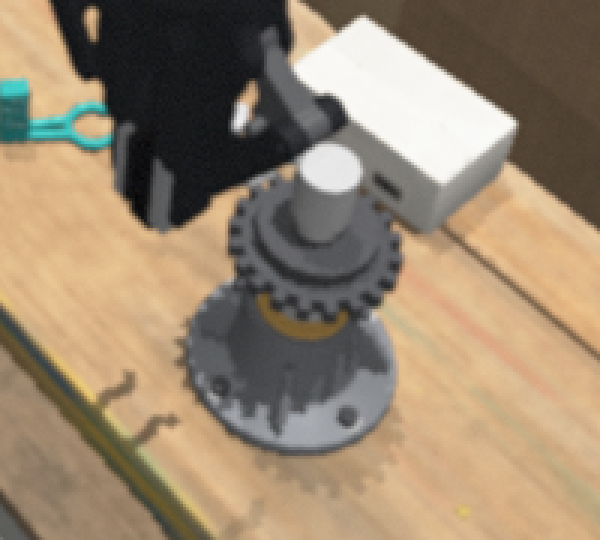

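```bash
cat > m.py <<'E'
from h import *
from scipy.optimize import least_squares
def blob(im,box,th=215):
    u0,v0,u1,v1=box; g=im[v0:v1,u0:u1].min(2); m=(g>th).astype(np.uint8)
    n,l,st,c=cv2.connectedComponentsWithStats(m); k=1+np.argmax(st[1:,4]); 
    co=max(cv2.findContours((l==k).astype(np.uint8),cv2.RETR_EXTERNAL,cv2.CHAIN_APPROX_NONE)[0],key=len)
    return c[k]+[u0,v0],st[k,4],cv2.fitEllipse(co)
E
python3 - <<'E'
from m import *
np.set_printoptions(precision=4,suppress=True)
o=[]
for n in (1,5):
    cp=dict(np.load(f"cp{n}.npz")); im=cv2.imread(f"pics/w{n}.png")
    box=(290,140,350,195) if n==1 else (290,60,365,140)
    for th in (190,215,235):
        b=blob(im,box,th);print(n,b)
    o.append((cp,b[0]))
    f=335.4
    c=np.array(cp["R"]); 
S=camera_params("scene");T=camera_params("top")
for nm,cp,box in (("scene0",S,(395,325,425,355)),("top0",T,(475,245,503,270))):
    im=cv2.imread(f"pics/{nm}.png")
    for th in (170,190,215): 
        b=blob(im,box,th); print(nm,b)
def fit(o,x0=[.477,-.268,.135]): return least_squares(lambda X:np.concatenate([proj(c,X)-p for c,p in o]),x0)
r=fit(o);print("wrist pair",r.x,r.fun)
for zz in (.12,.135,.15): print([ray(c,*p,zz) for c,p in o])
# apparent size: project circle r=13 at z
for n,(cp,p) in zip((1,5),o):
  for zz in (.12,.135,.15):
    X=ray(cp,*p,zz); P=np.array([proj(cp,X+[.013*np.cos(a),.013*np.sin(a),0]) for a in np.linspace(0,6.28,60)]).astype(np.float32)
    print(n,zz,cv2.contourArea(P))
E
```

```text
1 (array([317.6715, 165.3229]), np.int32(892), ((27.673067092895508, 25.311359405517578), (32.488014221191406, 33.16617202758789), 173.32781982421875))
1 (array([317.5788, 165.3337]), np.int32(857), ((27.562559127807617, 25.338220596313477), (31.6159725189209, 32.72675704956055), 169.91197204589844))
1 (array([317.7124, 165.2985]), np.int32(824), ((27.709827423095703, 25.288509368896484), (31.221012115478516, 31.78417205810547), 165.46388244628906))
5 (array([324.2119,  98.9319]), np.int32(1954), ((34.20873260498047, 38.91811752319336), (46.91358947753906, 51.17963409423828), 179.3427276611328))
5 (array([324.1767,  98.9759]), np.int32(1907), ((34.170040130615234, 38.972347259521484), (46.542755126953125, 50.311092376708984), 0.10709677636623383))
5 (array([324.2719,  99.0787]), np.int32(1868), ((34.2685546875, 39.07814025878906), (46.1024055480957, 49.75604248046875), 179.4930419921875))
scene0 (array([409.8377, 335.5132]), np.int32(265), ((14.825474739074707, 10.516376495361328), (15.131213188171387, 20.24613380432129), 104.20721435546875))
scene0 (array([409.7222, 335.4206]), np.i
[... 481 characters left out ...]
.346576690673828, 11.321598052978516), (12.922447204589844, 13.69637680053711), 130.35687255859375))
top0 (array([489.2946, 256.1938]), np.int32(129), ((14.29349136352539, 11.178302764892578), (11.757366180419922, 12.278056144714355), 155.88185119628906))
wrist pair [ 0.4761 -0.2696  0.1382] [ 0.0647  0.0058 -0.0449 -0.0042]
[array([ 0.4743, -0.2695,  0.12  ]), array([ 0.4775, -0.2699,  0.12  ])]
[array([ 0.4758, -0.2696,  0.135 ]), array([ 0.4763, -0.2697,  0.135 ])]
[array([ 0.4773, -0.2696,  0.15  ]), array([ 0.4751, -0.2694,  0.15  ])]
1 0.12 833.1126566582825
1 0.135 932.0235591814853
1 0.15 1049.6578008136712
5 0.12 1746.0681269794004
5 0.135 2029.0152906627627
5 0.15 2386.779010943719
```

```bash
python3 - <<'E'
from m import *
np.set_printoptions(precision=4,suppress=True)
cp=dict(np.load("cp5.npz"));im=cv2.imread("pics/w5.png")
cv2.imwrite("pics/w5c.png",cv2.resize(im[170:370,260:380],None,fx=4,fy=3*4/3,interpolation=cv2.INTER_CUBIC)[:600])
for p in ((287,187),(351,187),(284.5,222),(354.5,222),(319,251)): print(p,ray(cp,*p,.182)-cp["tool"])
for n,d in (("eye",[.042,0,-.002]),("tipL",[.06,.0145,-.002]),("tab front bottom",[.008,0,-.005])): print(n,proj(cp,cp["tool"]+d))
E
```

```text
(287, 187) [ 0.0563  0.0136 -0.0022]
(351, 187) [ 0.0564 -0.0142 -0.0022]
(284.5, 222) [ 0.0405  0.0151 -0.0022]
(354.5, 222) [ 0.0406 -0.0163 -0.0022]
(319, 251) [ 0.0267 -0.0005 -0.0022]
eye [318.1333 219.0626]
tipL [284.596  178.4319]
tab front bottom [317.9007 285.1022]
```

View pics/w5c.png

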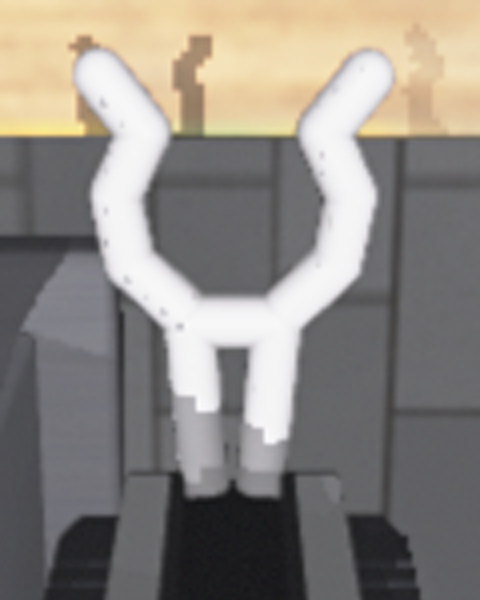

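Emit:
{"method": "apply_moves", "body": {
  "linear": [
    [-0.5,2,0.2],
    [-1.2,4,0.2],
    [-1.8,6,0.2],
    [-2.2,6.4,0.2],
    [-2.2,6.4,0.2],
    [-2.2,6.4,0.2]
  ],
  "turn": [
    [0,0,0],
    [0,0,0],
    [0,0,0],
    [0,0,0],
    [0,0,0],
    [0,0,0]
  ],
  "gripper": [0,0,0,0,0,0]
}}

```text
time: 7.48
tool_pos: [0.4031, -0.2702, 0.121]
orientation: [-0.0, 2.22, -2.221]
contact_force: [0.7, 0.2, -0.4]
opening: 0.011
```

```bash
python3 - <<'E'
from h import *
np.set_printoptions(precision=4,suppress=True)
s=get_state();print(s["time"],s["tool_pos"],s["contact_force"],s["torque"],s["opening"])
print(Ro.from_rotvec(s["orientation"]).as_matrix())
cp=camera_params("wrist");im=read_camera("wrist");cv2.imwrite("pics/w6.png",im);np.savez("cp6.npz",tool=s["tool_pos"],ori=s["orientation"],**cp)
cv2.imwrite("pics/s6.png",cv2.resize(read_camera("scene")[300:440,330:480],None,fx=4,fy=4,interpolation=cv2.INTER_CUBIC))
E
```

```text
7.475 [ 0.4031 -0.2702  0.121 ] [ 0.6694  0.2363 -0.3611] [-0.0375  0.0449  0.0162] 0.011032702235406535
[[-1.      0.0009  0.001 ]
 [-0.001  -0.0008 -1.    ]
 [-0.0009 -1.      0.0008]]
```

View pics/w6.png

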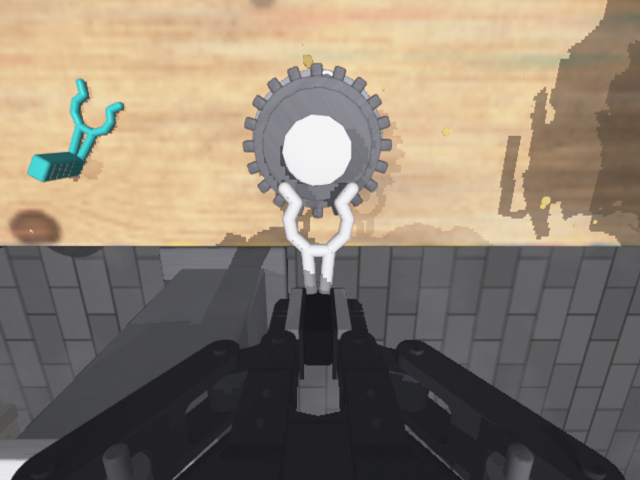

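View pics/s6.png

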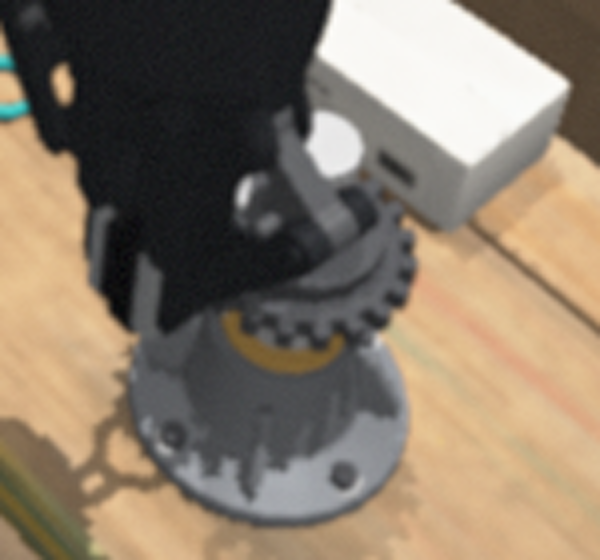

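```bash
python3 - <<'E'
from m import *
np.set_printoptions(precision=4,suppress=True)
o=[]
for n,box in ((1,(290,140,350,195)),(5,(290,60,365,140)),(6,(280,110,355,188))):
    cp=dict(np.load(f"cp{n}.npz")); im=cv2.imread(f"pics/w{n}.png")
    if n==6: im[180:,:300]=0; im[180:,340:]=0
    b=blob(im,box,205);print(n,b); o.append((cp,b[0]))
r=least_squares(lambda X:np.concatenate([proj(c,X)-p for c,p in o]),[.476,-.27,.135]);print(r.x,r.fun)
cp=o[2][0]
for zz in (.125,.13,.135,.14):
    X=ray(cp,*o[2][1],zz);P=np.array([proj(cp,X+[.013*np.cos(a),.013*np.sin(a),0]) for a in np.linspace(0,6.28,60)]).astype(np.float32)
    print(zz,X,cv2.contourArea(P))
cv2.imwrite("pics/w6c.png",cv2.resize(cv2.imread("pics/w6.png")[50:260,230:410],None,fx=2.8,fy=2.8,interpolation=cv2.INTER_CUBIC))
E
```

```text
1 (array([317.5092, 165.394 ]), np.int32(868), ((27.505340576171875, 25.383419036865234), (31.920793533325195, 32.814273834228516), 178.51315307617188))
5 (array([324.1755,  98.9323]), np.int32(1920), ((34.16693115234375, 38.92814636230469), (46.556217193603516, 50.655338287353516), 0.26155462861061096))
6 (array([316.701 , 149.7112]), np.int32(3736), ((36.706443786621094, 39.70070266723633), (67.01033782958984, 69.18333435058594), 177.27281188964844))
[ 0.4762 -0.2696  0.1382] [ 0.2763 -0.1793  0.0675 -0.024  -0.181   0.1035]
0.125 [ 0.4755 -0.2696  0.125 ] 3387.3163296381244
0.13 [ 0.4757 -0.2697  0.13  ] 3644.4092365078395
0.135 [ 0.476  -0.2697  0.135 ] 3931.9387375533115
0.14 [ 0.4763 -0.2697  0.14  ] 4254.908821071149
```

View pics/w6c.png

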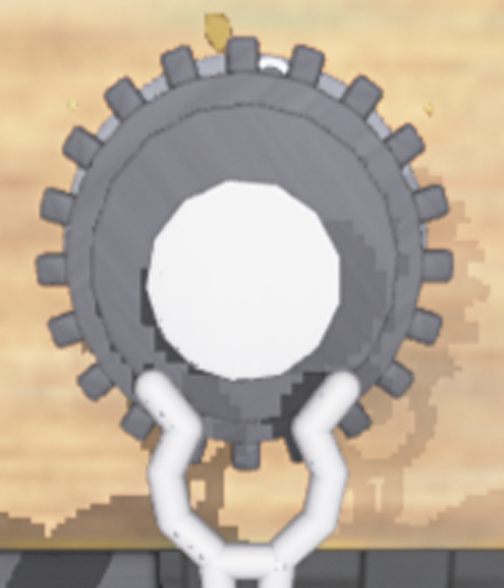

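Emit:
{"method": "apply_moves", "body": {
  "linear": [
    [0,0.3,-0.1],
    [0,0.6,-0.1],
    [0,0.9,-0.1],
    [0,1.1,-0.1],
    [0,1.1,-0.1]
  ],
  "turn": [
    [0,0,0],
    [0,0,0],
    [0,0,0],
    [0,0,0],
    [0,0,0]
  ],
  "gripper": [0,0,0,0,0]
}}

```text
time: 8.2
tool_pos: [0.4027, -0.269, 0.109]
orientation: [-0.001, 2.222, -2.221]
contact_force: [-0.2, -0.8, -1.0]
opening: 0.0113
```

Emit:
{"method": "apply_moves", "body": {
  "linear": [
    [0,0.05,0],
    [0,0.1,0],
    [0,0.15,0],
    [0,0.15,0]
  ],
  "turn": [
    [0,0,0],
    [0,0,0],
    [0,0,0],
    [0,0,0]
  ],
  "gripper": [0,0,0,0]
}}

```text
time: 8.7
tool_pos: [0.4028, -0.2691, 0.1077]
orientation: [-0.001, 2.221, -2.221]
contact_force: [-0.1, -0.5, -1.1]
opening: 0.0112
```

Emit:
{"method": "apply_moves", "body": {
  "linear": [
    [0,0.05,0],
    [0,0.1,0],
    [0,0.1,0]
  ],
  "turn": [
    [0,0,0],
    [0,0,0],
    [0,0,0]
  ],
  "gripper": [0,0,0]
}}

```text
time: 9.07
tool_pos: [0.4028, -0.269, 0.1067]
orientation: [-0.001, 2.221, -2.221]
contact_force: [0.3, 0.5, -1.0]
opening: 0.0108
```

```bash
python3 -c "
from rig import *
s=get_state();print(s['tool_pos'],s['contact_force'],s['torque'])"
```

```text
[ 0.40278509 -0.26902173  0.1067082 ] [ 0.25462426  0.50217839 -0.9579221 ] [0.01270969 0.02713257 0.00759995]
```

Emit:
{"method": "apply_moves", "body": {
  "linear": [
    [0,0.05,0],
    [0,0.1,0],
    [0,0.1,0]
  ],
  "turn": [
    [0,0,0],
    [0,0,0],
    [0,0,0]
  ],
  "gripper": [0,0,0]
}}

```text
time: 9.45
tool_pos: [0.4028, -0.2691, 0.1059]
orientation: [-0.001, 2.221, -2.221]
contact_force: [-1.5, -0.2, 3.0]
opening: 0.0112
```

```bash
python3 -c "
from rig import *
s=get_state();print(s['tool_pos'],s['contact_force'],s['torque'])"
```

```text
[ 0.40281647 -0.26913097  0.1059486 ] [-1.53535633 -0.21573489  3.02286145] [0.12704798 0.13879391 0.01752098]
```

Contact with the hub was felt at TCP z about 0.106 (+4 N). I'll raise 2 mm to the middle of the groove and advance toward the core.

Emit:
{"method": "apply_moves", "body": {
  "linear": [
    [0,-0.1,0],
    [0,-0.2,0],
    [-0.3,-0.2,0],
    [-0.6,-0.2,0],
    [-0.9,-0.2,0],
    [-1.2,-0.2,0],
    [-1.2,-0.2,0]
  ],
  "turn": [
    [0,0,0],
    [0,0,0],
    [0,0,0],
    [0,0,0],
    [0,0,0],
    [0,0,0],
    [0,0,0]
  ],
  "gripper": [0,0,0,0,0,0,0]
}}

```text
time: 10.32
tool_pos: [0.4151, -0.269, 0.1077]
orientation: [-0.001, 2.221, -2.221]
contact_force: [-0.4, 0.8, 0.0]
opening: 0.0111
```

```bash
python3 - <<'E'
from h import *
np.set_printoptions(precision=4,suppress=True)
s=get_state();print(s["time"],s["tool_pos"],s["contact_force"],s["torque"],s["opening"])
cp=camera_params("wrist");im=read_camera("wrist");np.savez("cp7.npz",tool=s["tool_pos"],ori=s["orientation"],**cp);cv2.imwrite("pics/w7.png",im)
cv2.imwrite("pics/w7c.png",cv2.resize(im[70:280,230:410],None,fx=2.8,fy=2.8,interpolation=cv2.INTER_CUBIC))
E
```

```text
10.325 [ 0.4151 -0.269   0.1077] [-0.4309  0.8049  0.0481] [-0.025  -0.0315  0.0211] 0.01110801787923788
```

View pics/w7c.png

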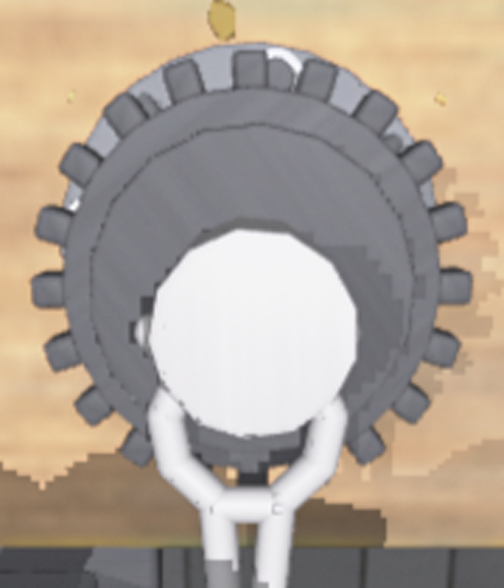

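Emit:
{"method": "apply_moves", "body": {
  "linear": [
    [-0.1,0,0],
    [-0.2,0,0],
    [-0.3,0,0],
    [-0.4,0,0],
    [-0.4,0,0]
  ],
  "turn": [
    [0,0,0],
    [0,0,0],
    [0,0,0],
    [0,0,0],
    [0,0,0]
  ],
  "gripper": [0,0,0,0,0]
}}

```text
time: 11.0
tool_pos: [0.4186, -0.2692, 0.1077]
orientation: [-0.001, 2.221, -2.222]
contact_force: [-1.2, -0.5, -0.9]
opening: 0.011
```

Emit:
{"method": "apply_moves", "body": {
  "linear": [
    [-0.1,0,0],
    [-0.2,0,0],
    [-0.2,0,0]
  ],
  "turn": [
    [0,0,0],
    [0,0,0],
    [0,0,0]
  ],
  "gripper": [0,0,0]
}}

```text
time: 11.38
tool_pos: [0.4202, -0.2692, 0.1075]
orientation: [0.002, -2.221, 2.221]
contact_force: [-3.5, -1.5, -0.2]
opening: 0.0113
```

```bash
python3 -c "
from rig import *
s=get_state();print(s['tool_pos'],s['contact_force'],s['torque'])"
```

```text
[ 0.42017976 -0.26916521  0.10753615] [-3.46751342 -1.50212193 -0.24999453] [-0.32865929  0.79140065 -0.11745284]
```

Emit:
{"method": "apply_moves", "body": {
  "linear": [
    [-0.05,0,0.02],
    [-0.1,0,0.03],
    [-0.15,0,0.03],
    [-0.15,0,0.03]
  ],
  "turn": [
    [0,0,0],
    [0,0,0],
    [0,0,0],
    [0,0,0]
  ],
  "gripper": [0,0,0,0]
}}

```text
time: 11.88
tool_pos: [0.421, -0.2692, 0.1073]
orientation: [0.003, -2.221, 2.219]
contact_force: [-5.0, -2.0, -0.8]
opening: 0.0114
```

```bash
python3 -c "
from rig import *
s=get_state();print(s['tool_pos'],s['contact_force'],s['torque'])"
```

```text
[ 0.42098519 -0.26920652  0.10730568] [-5.01938751 -1.97088702 -0.81786139] [-0.28709208  1.18709844  0.00741409]
```

Emit:
{"method": "apply_moves", "body": {
  "linear": [
    [-0.05,0,0.02],
    [-0.1,0,0.04],
    [-0.15,0,0.04],
    [-0.15,0,0.04]
  ],
  "turn": [
    [0,0,0],
    [0,0,0],
    [0,0,0],
    [0,0,0]
  ],
  "gripper": [0,0,0,0]
}}

```text
time: 12.38
tool_pos: [0.4216, -0.2693, 0.1069]
orientation: [0.005, -2.221, 2.218]
contact_force: [-6.3, -1.0, -1.3]
opening: 0.0113
```

```bash
python3 -c "
from rig import *
s=get_state();print(s['tool_pos'],s['contact_force'],s['torque'])"
```

```text
[ 0.42163441 -0.26931208  0.10692731] [-6.30561992 -0.99689272 -1.33182807] [-0.24881561  1.48255336 -0.0063448 ]
```

Emit:
{"method": "apply_moves", "body": {
  "linear": [
    [-0.05,-0.03,0],
    [-0.1,-0.06,0],
    [-0.15,-0.06,0],
    [-0.15,-0.06,0]
  ],
  "turn": [
    [0,0,0],
    [0,0,0],
    [0,0,0],
    [0,0,0]
  ],
  "gripper": [0,0,0,0]
}}

```text
time: 12.88
tool_pos: [0.4232, -0.2694, 0.1076]
orientation: [0.005, -2.221, 2.218]
contact_force: [-7.2, -1.0, 1.5]
opening: 0.011
```

```bash
python3 -c "
from rig import *
s=get_state();print(s['tool_pos'],s['contact_force'],s['torque'])"
```

```text
[ 0.42320312 -0.26936101  0.10760234] [-7.18290401 -1.04306354  1.47312985] [-0.20958929  1.50294386 -0.00903736]
```

Emit:
{"method": "apply_moves", "body": {
  "linear": [
    [-0.05,0,0],
    [-0.1,0,0],
    [-0.15,0,0],
    [-0.15,0,0]
  ],
  "turn": [
    [0,0,0],
    [0,0,0],
    [0,0,0],
    [0,0,0]
  ],
  "gripper": [0,0,0,0]
}}

```text
time: 13.38
tool_pos: [0.4257, -0.2694, 0.1079]
orientation: [0.003, -2.221, 2.22]
contact_force: [-5.2, -0.3, -1.0]
opening: 0.0111
```

```bash
python3 -c "
from rig import *
s=get_state();print(s['tool_pos'],s['contact_force'],s['torque'])"
```

```text
[ 0.42567876 -0.26944324  0.10789537] [-5.23341301 -0.26362818 -1.00242857] [-0.13168103  1.14236543 -0.04054482]
```

Emit:
{"method": "apply_moves", "body": {
  "linear": [
    [-0.05,0,0],
    [-0.1,0,0],
    [-0.15,0,0],
    [-0.15,0,0]
  ],
  "turn": [
    [0,0,0],
    [0,0,0],
    [0,0,0],
    [0,0,0]
  ],
  "gripper": [0,0,0,0]
}}

```text
time: 13.88
tool_pos: [0.4304, -0.2697, 0.1089]
orientation: [0.003, 2.218, -2.22]
contact_force: [0.3, -0.3, -0.7]
opening: 0.0108
```

```bash
python3 -c "
from rig import *
s=get_state();print(s['tool_pos'],s['contact_force'],s['torque'])"
```

```text
[ 0.43035021 -0.26968043  0.10891115] [ 0.29434673 -0.29238521 -0.71159472] [ 0.00409986 -0.28054718 -0.02922459]
```

Emit:
{"method": "apply_moves", "body": {
  "linear": [
    [-0.08,0.03,0],
    [-0.16,0.06,0],
    [-0.24,0.06,0],
    [-0.3,0.06,0],
    [-0.3,0.06,0]
  ],
  "turn": [
    [0,0,0],
    [0,0,0],
    [0,0,0],
    [0,0,0],
    [0,0,0]
  ],
  "gripper": [0,0,0,0,0]
}}

```text
time: 14.5
tool_pos: [0.4315, -0.2697, 0.1077]
orientation: [-0.001, 2.221, -2.221]
contact_force: [0.7, 0.2, 0.1]
opening: 0.0113
```

```bash
python3 - <<'E'
from h import *
np.set_printoptions(precision=4,suppress=True)
s=get_state();print(s["time"],s["tool_pos"],s["contact_force"],s["torque"],s["opening"])
cp=camera_params("wrist");im=read_camera("wrist");np.savez("cp8.npz",tool=s["tool_pos"],ori=s["orientation"],**cp);cv2.imwrite("pics/w8.png",im)
cv2.imwrite("pics/w8c.png",cv2.resize(im[100:310,230:410],None,fx=2.8,fy=2.8,interpolation=cv2.INTER_CUBIC))
E
```

```text
14.5 [ 0.4315 -0.2697  0.1077] [0.6574 0.1855 0.1333] [ 0.0459 -0.2604 -0.0275] 0.011286947340327863
```

View pics/w8c.png

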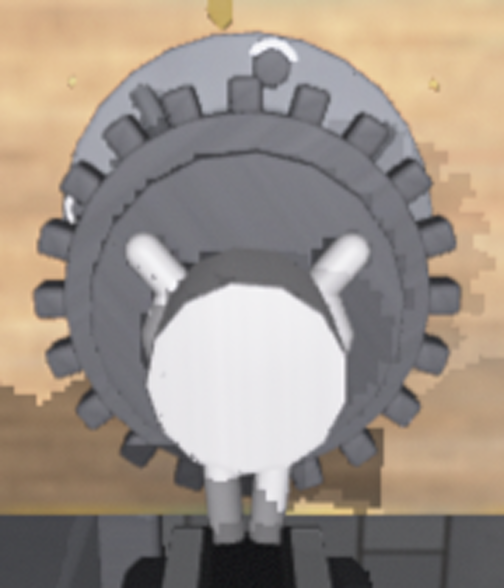

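```bash
python3 - <<'E'
from m import *
np.set_printoptions(precision=4,suppress=True)
cp=dict(np.load("cp8.npz"))
for u,v in ((140,235),(356,235)): 
    p=(230+u/2.8,100+v/2.8); X=ray(cp,*p,.1057);print(p,X,X-cp["tool"])
im=cv2.imread("pics/w8.png");b=blob(im,(280,195,356,268),205);print(b)
for z in (.135,.138):print(ray(cp,*b[0],z))
E
```

```text
(280.0, 183.92857142857144) [ 0.4891 -0.2533  0.1057] [ 0.0576  0.0164 -0.002 ]
(357.14285714285717, 183.92857142857144) [ 0.4892 -0.2867  0.1057] [ 0.0577 -0.017  -0.002 ]
(array([317.9619, 234.9048]), np.int32(3646), ((37.95906448364258, 39.909915924072266), (65.87982940673828, 68.69755554199219), 92.74714660644531))
[ 0.4752 -0.2698  0.135 ]
[ 0.4762 -0.2698  0.138 ]
```

Emit:
{"method": "apply_moves", "body": {
  "linear": [
    [-0.06,0,0],
    [-0.12,0,0],
    [-0.18,0,0],
    [-0.24,0,0],
    [-0.24,0,0]
  ],
  "turn": [
    [0,0,0],
    [0,0,0],
    [0,0,0],
    [0,0,0],
    [0,0,0]
  ],
  "gripper": [0,0,0,0,0]
}}

```text
time: 15.18
tool_pos: [0.4337, -0.2697, 0.1077]
orientation: [-0.001, 2.221, -2.221]
contact_force: [0.5, 0.3, -1.4]
opening: 0.0113
```

Emit:
{"method": "apply_moves", "body": {
  "linear": [
    [-0.05,0,0],
    [-0.1,0,0],
    [-0.1,0,0]
  ],
  "turn": [
    [0,0,0],
    [0,0,0],
    [0,0,0]
  ],
  "gripper": [0,0,0]
}}

```text
time: 15.55
tool_pos: [0.4348, -0.2698, 0.1078]
orientation: [-0.001, 2.221, -2.221]
contact_force: [0.6, -0.8, -0.6]
opening: 0.0113
```

```bash
python3 -c "
from rig import *
s=get_state();print(s['tool_pos'],s['contact_force'],s['torque'])"
```

```text
[ 0.43481193 -0.2698006   0.10782877] [ 0.59554685 -0.78080147 -0.61663444] [ 0.03765974  0.00539307 -0.01146083]
```

Force is near zero, so the clip is about home. I'll feel for the end stop.

Emit:
{"method": "apply_moves", "body": {
  "linear": [
    [-0.05,0,0],
    [-0.1,0,0],
    [-0.1,0,0]
  ],
  "turn": [
    [0,0,0],
    [0,0,0],
    [0,0,0]
  ],
  "gripper": [0,0,0]
}}

```text
time: 15.92
tool_pos: [0.4354, -0.2697, 0.1077]
orientation: [0.002, -2.222, 2.221]
contact_force: [-1.7, 0.4, -0.9]
opening: 0.0111
```

```bash
python3 -c "
from rig import *
s=get_state();print(s['tool_pos'],s['contact_force'],s['torque'])"
```

```text
[ 0.43536131 -0.26970722  0.10765315] [-1.65999949  0.42800021 -0.86205928] [ 0.03470243  0.29902335 -0.0079992 ]
```

The end stop was felt at TCP x about 0.4352, as predicted. I'll back off 0.4 mm, lower 1 mm and release.

Emit:
{"method": "apply_moves", "body": {
  "linear": [
    [0.04,0.05,0],
    [0.04,0.1,0],
    [0.04,0.1,0],
    [0.04,0.1,0],
    [0.04,0.1,0],
    [0.04,0.1,0]
  ],
  "turn": [
    [0,0,0],
    [0,0,0],
    [0,0,0],
    [0,0,0],
    [0,0,0],
    [0,0,0]
  ],
  "gripper": [0,0,0.3,0.4,0.4,0.4]
}}

```text
time: 16.68
tool_pos: [0.4354, -0.2697, 0.1068]
orientation: [-0.001, 2.221, -2.221]
contact_force: [0.8, -0.3, -0.0]
opening: 0.0342
```

```bash
python3 - <<'E'
from h import *
np.set_printoptions(precision=4,suppress=True)
s=get_state();print(s["time"],s["tool_pos"],s["contact_force"],s["torque"],s["opening"])
im=read_camera("wrist");cv2.imwrite("pics/w9.png",im)
E
```

```text
16.675 [ 0.4354 -0.2697  0.1068] [ 0.794  -0.3244 -0.0337] [-0.0141 -0.0063 -0.0059] 0.03415369941157879
```

View pics/w9.png

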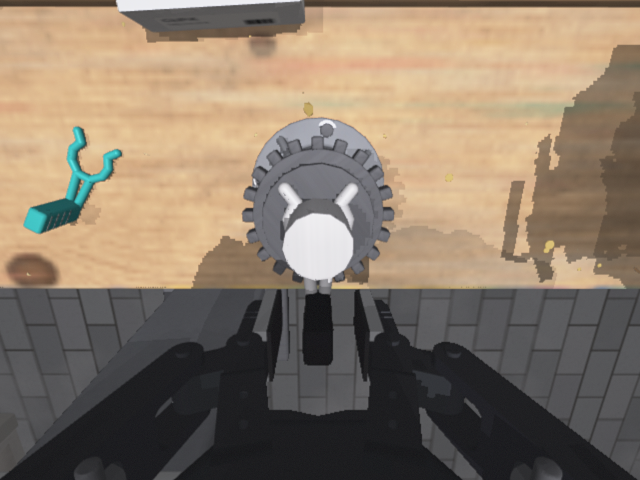

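In w9 the clip is free: the tab stands at (318,330) between the open pads and the jaws are round the shaft at (318,195). Next I'll lift away.

Emit:
{"method": "apply_moves", "body": {
  "linear": [
    [0,-1,0],
    [0,-3,0],
    [0,-6,0],
    [0,-9,0],
    [2,-11,0],
    [4,-12,0],
    [4,-12,0],
    [4,-12,0]
  ],
  "turn": [
    [0,0,0],
    [0,0,0],
    [0,0,0],
    [0,0,0],
    [0,0,0],
    [0,0,0],
    [0,0,0],
    [0,0,0]
  ],
  "gripper": [0.4,0.4,0.4,0.4,0.4,0.4,0.4,0.4]
}}

```text
time: 17.73
tool_pos: [0.3958, -0.2697, 0.227]
orientation: [-0.0, 2.22, -2.221]
contact_force: [-0.6, -0.4, -0.3]
opening: 0.0342
```

```bash
python3 - <<'E'
from h import *
np.set_printoptions(precision=4,suppress=True)
s=get_state();print(s["time"],s["tool_pos"],s["contact_force"],s["opening"])
cp=camera_params("wrist");im=read_camera("wrist");np.savez("cp10.npz",tool=s["tool_pos"],**cp);cv2.imwrite("pics/w10.png",im)
cv2.imwrite("pics/w10c.png",cv2.resize(im[40:240,220:420],None,fx=3,fy=3,interpolation=cv2.INTER_CUBIC))
cv2.imwrite("pics/s10.png",cv2.resize(read_camera("scene")[300:440,330:480],None,fx=4,fy=4,interpolation=cv2.INTER_CUBIC))
E
```

```text
17.725 [ 0.3958 -0.2697  0.227 ] [-0.5746 -0.4395 -0.3095] 0.03416116920226616
```

View pics/w10c.png

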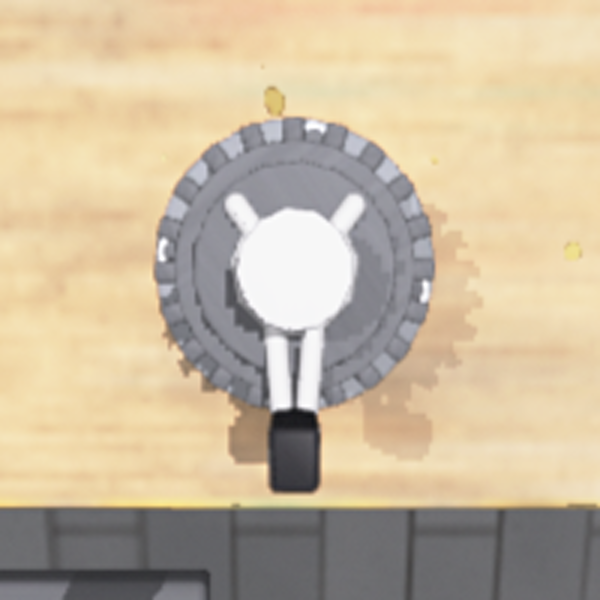

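View pics/s10.png

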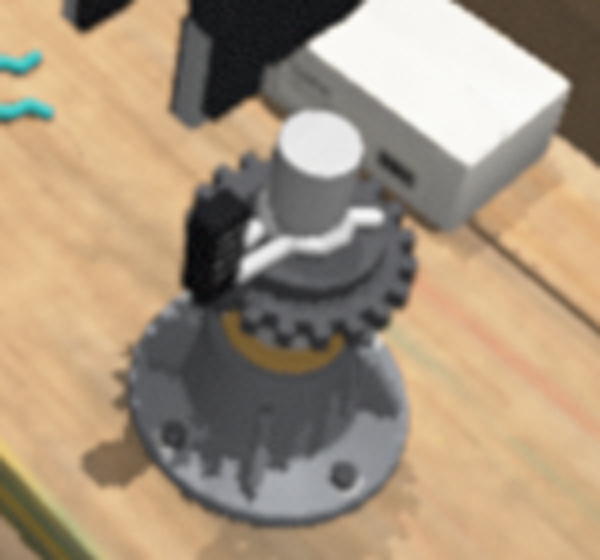

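```bash
python3 - <<'E'
from m import *
np.set_printoptions(precision=4,suppress=True)
cp=dict(np.load("cp10.npz"));c=lambda u,v:(220+u/3,40+v/3)
for p,z in (((236,194),.104),((357,194),.104),((295,268),.138),((294,452),.139),((294,492),.139)): print(p,ray(cp,*c(*p),z))
s=get_state();print(s["time"],finish_job())
E
```

```text
(236, 194) [ 0.4934 -0.2553  0.104 ]
(357, 194) [ 0.4934 -0.2851  0.104 ]
(295, 268) [ 0.4761 -0.2698  0.138 ]
(294, 452) [ 0.4357 -0.2697  0.139 ]
(294, 492) [ 0.4263 -0.2697  0.139 ]
the job is handed in; nothing more can be done
17.825 None
```

I gripped the larger black-tab clip by its tab and pressed it into the groove. It is now released with its jaws snapped round the shaft, and I handed the job in at 17.8 s of the 61 s allowed. `finish_job` gave no verdict.

- **Finding the groove:** I lowered the jaw tips onto the hub and felt contact at about 4 N, then raised 2 mm to the middle of the groove. The cameras had put that contact about 1 mm lower.
- **Pressing on:** the highest push I read was about 7 N, before the snap. The end stop then showed about 2 N at the predicted position. I backed off 0.4 mm, lowered 1 mm and let go.
- **Last checks:** the jaw tips lie 17.3 mm beyond the shaft axis, where about 18 mm means home. That puts the eye within about 1 mm of the axis. The tab is 40.4 mm behind the axis against a nominal 42 mm, so the two readings differ by 1–2 mm, about the camera's accuracy.
- **Clip and robot after release:** the clip looked level by eye, and the gripper was about 12 cm up and clear, with near-zero force. I took one picture after backing away, so I saw no movement but did not measure its speed.
- **Other things:** the carton and turquoise clip were never touched and look unmoved. The marker was not near any contact, but I did not look at it again at the end.

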